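Seat the top plate of a valve service jig on its pins

TASK

The loose aluminium plate on the valve service jig is lying cocked on top of the jig's two pins. Without gripping or lifting it, nudge it sideways with your fingertips, towards the fence that squares it up and towards the brass valve body, until both its holes drop over the pins and the plate lies flat on the slab; then let go and move clear. Leave everything else on the bench where it is.

Things in the scene. Friction and masses are not known exactly. Their poses are not given: they have to be found in the camera images.
- jig: service jig, fixed to the bench: grey slab 150 x 300 mm, 20 mm thick, with a dark steel fence bar along its far long side. Origin on the bench, z up; x points across towards the fence, y along the fence towards the end where the brass valve stands. Slab x -85 to +65 mm, y -150 to +150 mm, top z = 20 mm
- fence (a point): middle of the fence's inner face, at its top edge: x = +50, y = 0, z = 42 mm in the jig's frame. The fence is 15 mm thick, 290 mm long and stands 22 mm above the slab. With the plate flat against it, the plate's holes are in line with the pins along the jig's y
- pin_near (a point): foot of the pin farther from the fence, on the slab's top, at (-34, 40) mm in the jig's frame. Fixed steel pin 10 mm in diameter, 9 mm tall, the top 4 mm coned to a 5 mm flat tip. The plate hides it at the start
- pin_far (a point): foot of the other, like pin, nearer the fence, at (34, 40) mm in the jig's frame
- plate: loose aluminium plate, 100 (x) by 150 (y) by 10 mm, 0.25 to 0.55 kg, with two 13 mm through holes at (-34, 18) and (34, 18) mm and a 37 mm window at (0, -25) mm. Origin at the centre of its underside; axes as the jig's within about 7 degrees of yaw. At the start its far side is about 6 to 20 mm off the fence and its holes 18 to 45 mm short of the pins along y
- back_edge (a point): middle of the plate's back (-y) edge, at the underside: (0, -75) mm in the plate's frame. At the start this edge rests on the slab while the front part rides on the pin tips (tilt about 4 degrees). Sliding takes 1 to 5 N, squaring it against the fence up to 15 N; pushed along +y the plate drops 9 mm when the holes meet the pins, which then stop it
- hole_near (a point): centre of the plate's hole farther from the fence, on the underside
- hole_far (a point): centre of the plate's hole nearer the fence, on the underside
- valve: brass valve body standing on the slab's left end (local y about +128 mm): turned post 28 mm across, 48 mm tall with a small side stub; origin at the centre of its foot. Bystander, leave it alone
- gauge: pressure gauge lying face up on the bench to the left of the slab, 64 mm across, 26 mm thick; origin under its centre. Bystander
- driver: red-handled screwdriver, 160 mm long, lying on the bench on the robot's side of the slab; origin under its middle. Bystander
- wrench: steel wrench, 160 mm long, lying flat on the bench beyond the fence; origin under its middle. Bystander
- grease: small jar, 48 mm across, 45 mm tall, on the bench beyond the fence; origin under its centre. Bystander
- tray: red open parts tray, 110 x 160 x 35 mm, on the bench far to the left; origin under its centre. Bystander
- collar: steel ring 44 mm across, 12 mm thick, lying on the bench to the right; origin under its centre. Bystander
Not all that is in view belongs to the job. What is meant by the plate is not blue, orange or red, and is the larger of those in its own colour.

How it is judged:
By the outcome, as a careful person would: the job done as asked, in the order asked, and still so for the second after the job is handed in, with the robot touching nothing.
It also fails if it takes over 48 s, if anything falls off the work surface, if the arm or the gripper's body presses on something with over 40 N, if the wrist force passes 120 N, or if a joint passes its speed limit or range.

ROBOT

A 7-joint arm with a two-finger parallel gripper is mounted at the origin on the work surface. World frame = base frame: x ahead of the robot, y to its left, z up, the work surface at z = 0. Lengths are in m, angles in rad, forces in N, time in s.
With the tool pointing down it reaches from about 0.4 to 0.85 m from the base axis. Payload 10.4 kg.
Tool frame: the origin (TCP) lies between the finger pads; the fingertips stand tcp_to_tips ahead of it and the grasp point (between the pads) lies 8 mm behind it (tcp_to_tips is the distance from the TCP to the fingertips, in m); z points along the fingers, y is the line along which they close (so a half turn about z gives the same grasp; the last joint's range is limited). The gripper opens to 85 mm and grips with 20 to 120 N. Pads are 22 mm wide; open, the fingers measure 114 mm over their backs; the gripper's body (76 mm by 85 mm) begins 54 mm behind the grasp point. The pads swing forward as they close: fully open they stand 13 mm farther back than shut.
Start: joints at [1.185, 0.332, -0.065, 1.46, 0.022, 1.35, -0.088], TCP at [0.222, -0.584, 0.242] pointing down, gripper open.
Joint ranges: [-2.6, 2.6], [-0.5, 2.12], [-1.47, 1.34], [0.16, 2.42], [-1.27, 4.41], [0.06, 2.06], [-2.6, 2.6]. Speed limits (rad/s): [2.22, 2.22, 2.79, 2.79, 3.14, 3.14, 3.14].

INTERFACE

Orientations are given as a unit quaternion [x, y, z, w].
In Python, from workcell import * gives the robot as it stands.
- The arm moves only by the tool apply_moves, never from a script. Its argument "rows" is a list of rows, each an object of numbers: "x", "y", "z": the shift along the tool's x, y, z in mm; "ax", "ay", "az": the turn, a rotation vector about the tool's x, y, z in degrees; "gripper": the closure, from 0 (fully open) to 1 (shut). A call has 1 to 5 rows; each row shifts and turns the commanded pose from where the row before left it, along the tool's axes as they then stand; what a row does not reach is not made up. A row lasts 1/12 s, in which the tool goes at most 41.7 mm and 7.16 degrees, less where a joint would pass 70% of its speed; a pose out of reach is approached as far as the arm can. A call with a gripper value outside its range is refused whole. The fingers move at their own pace and stop on an object; "newtons" is the grip in N (left out, the last holds). Time passes only in rows, so rows that do not move let the fingers close. It gives the time, the measured TCP pose, the force, the opening and the grip force at its end, in the units of the state.
- get_obs(): the state, without advancing time (a new reading comes with each control period).
- camera(name): name is "side" or "top"; returns a dict with "color" (400x640x3 uint8, red, green, blue), "fov_y" (degrees; the focal length in pixels is half the picture's height over the tangent of half this angle, whatever the lens; pixels are square), "cx", "cy" (the principal point, pixels), "rvec" (rotation vector, rad) and "tvec" (3), from world to camera coordinates, as OpenCV has them. Camera axes: x right, y down, z forward; pixel columns grow to the right and rows downward; lengths in m; the calibration is good to about 2 mm. A picture is of the moment at which its call begins. There is no depth.
- hand_in(): hands the job in; it is judged then, once.
The state is a dict: "clock": time; "joint_pos": joint angles; "joint_velocities": joint speeds; "tau": joint torques, N m; "position": TCP position; "ee_rot": TCP orientation; "ft_force": force on the tool from outside, world axes, zero at the start; "torque": the same for the moment, N m; "grip_width": opening from 0.0 (shut) to 1.0 (fully open); "grasp_force": force on a finger pad.
Only numpy, scipy, OpenCV 4.12 (cv2) and the standard library are available. Lean on these libraries where they do the work, as an engineer would, in place of code of your own. Each camera call takes 0.05 s, during which the arm holds its last target. There are 200 camera calls.

## Working session

There is one attempt and no reset: what is moved stays moved. The work goes in short steps, Python scripts to look and compute and a tool call to move; the robot and the scene stay as the last step left them, time stands still between calls to the robot, and variables do not carry over. Pictures are saved under pics/ and viewed, at most 10 in all, crops included, and the job is handed in when it is done.

Besides the shell and the picture viewer there is one more tool, called after "Call:" as a command line: name --argument value ..., lists and objects as JSON in quotes. apply_moves: Moves the arm, as the interface text tells. Its arguments: {"type":"object","properties":{"rows":{"type":"array","items":{"type":"object","properties":{"x":{"type":"number"},"y":{"type":"number"},"z":{"type":"number"},"ax":{"type":"number"},"ay":{"type":"number"},"az":{"type":"number"},"gripper":{"type":"number"}}}},"newtons":{"type":"number"}},"required":["rows"]}

```bash
mkdir -p pics; ls; cat > h.py <<'E'
from workcell import *
import numpy as np, cv2
def snap(n,f):
    c=camera(n); cv2.imwrite(f'pics/{f}.png',c['color'][:,:,::-1]); np.save(f'pics/{f}.npy',c,allow_pickle=True); return c
def load(f): return np.load(f'pics/{f}.npy',allow_pickle=True).item()
def cam(c):
    f=c['color'].shape[0]/2/np.tan(np.radians(c['fov_y'])/2)
    K=np.array([[f,0,c['cx']],[0,f,c['cy']],[0,0,1.]]); return K,cv2.Rodrigues(np.array(c['rvec'],float))[0],np.array(c['tvec'],float).reshape(3)
def ray(c,uv,z):
    K,R,t=cam(c); o=-R.T@t; d=R.T@np.linalg.solve(K,[uv[0],uv[1],1]); return o+d*(z-o[2])/d[2]
def proj(c,P):
    K,R,t=cam(c); q=(R@np.atleast_2d(P).T).T+t; q=q@K.T; return q[:,:2]/q[:,2:]
def crop(f,u,v,w,h,s,g):
    im=load(f)['color'][v:v+h,u:u+w,::-1]; cv2.imwrite(f'pics/{g}.png',cv2.resize(im,None,fx=s,fy=s,interpolation=cv2.INTER_CUBIC))
E
python3 - <<'E'
from h import *
snap('top','t0');snap('side','s0')
o=get_obs();print({k:np.round(v,3) for k,v in o.items()})
for f in('t0','s0'):
    c=load(f);K,R,t=cam(c);print((-R.T@t).round(3),R.round(2).tolist(),{k:v for k,v in c.items() if k!='color'})
E
python3 -c "import workcell;print([k for k in dir(workcell) if k[0]!='_'], getattr(workcell,'tcp_to_tips',None))"
```

```text
pics
{'clock': np.float64(0.1), 'joint_pos': array([ 1.185,  0.333, -0.065,  1.461,  0.022,  1.35 , -0.089]), 'joint_velocities': array([ 0.001, -0.001, -0.   , -0.002,  0.   ,  0.   ,  0.002]), 'tau': array([ 1.0000e-03, -6.2675e+01,  4.9000e-02, -3.9243e+01,  1.6000e-02,
        7.0000e-03, -0.0000e+00]), 'position': array([ 0.222, -0.584,  0.242]), 'ee_rot': array([ 0.984,  0.18 , -0.   , -0.001]), 'ft_force': array([-0.037,  0.069, -0.239]), 'torque': array([0.018, 0.024, 0.035]), 'grasp_force': np.float64(0.0), 'grip_width': np.float64(1.001)}
[0.362 0.015 1.36 ] [[-0.01, -1.0, 0.02], [-1.0, 0.01, -0.09], [0.09, -0.02, -1.0]] {'fov_y': 50.47620376355911, 'cx': 320.389201493363, 'cy': 203.08776277398306, 'rvec': array([ 2.17372975, -2.1885574 ,  0.11926191]), 'tvec': array([-0.00387749,  0.48742825,  1.3206813 ])}
[ 0.306 -1.02   0.676] [[0.99, -0.15, 0.03], [-0.06, -0.52, -0.85], [0.14, 0.84, -0.52]] {'fov_y': 49.4765646285615, 'cx': 321.5363355483431, 'cy': 203.98795302098395, 'rvec': array([ 2.11374177, -0.14634637,  0.11710161]), 'tvec': array([-0.47450184,  0.06839239,  1.16707839])}
['MotionError', 'camera', 'get_obs', 'hand_in', 'tcp_to_tips'] 0.011
```

View pics/t0.png

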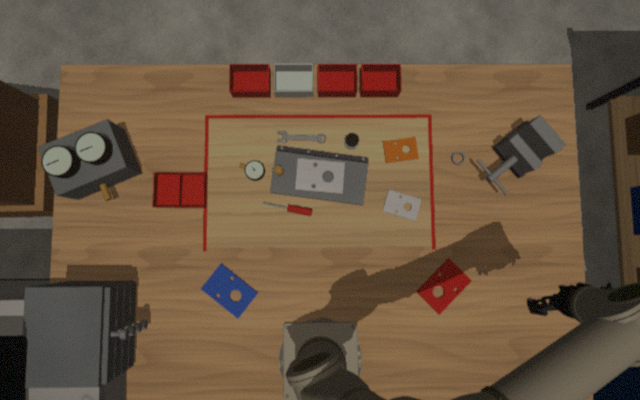

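View pics/s0.png

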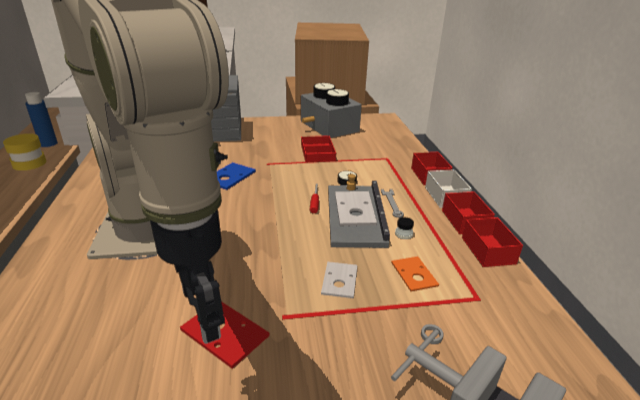

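The top view shows the slab centred near (320,176) with the white plate on it and the fence on the far side. The valve is at (278,170). The side view shows the plate at about (355,208).

```bash
python3 - <<'E'
from h import *
crop('t0',264,134,112,80,7,'t0c'); crop('s0',315,165,90,85,7,'s0c')
E
```

```text
(no output)
```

View pics/t0c.png

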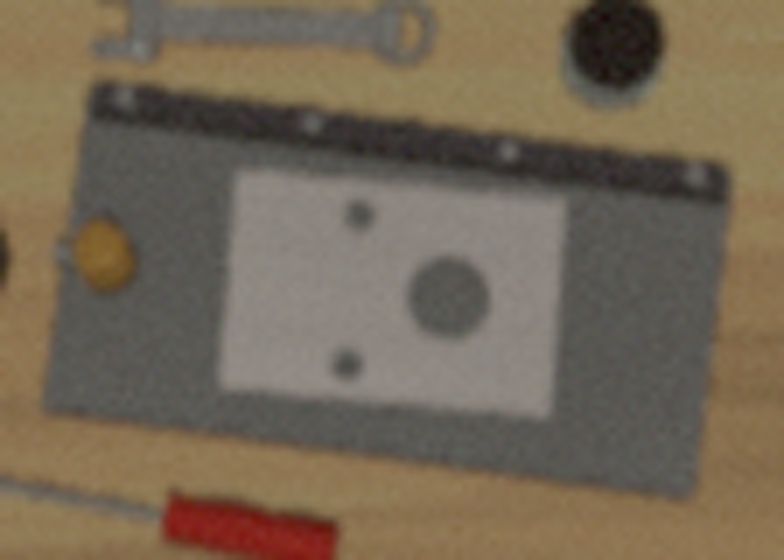

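View pics/s0c.png

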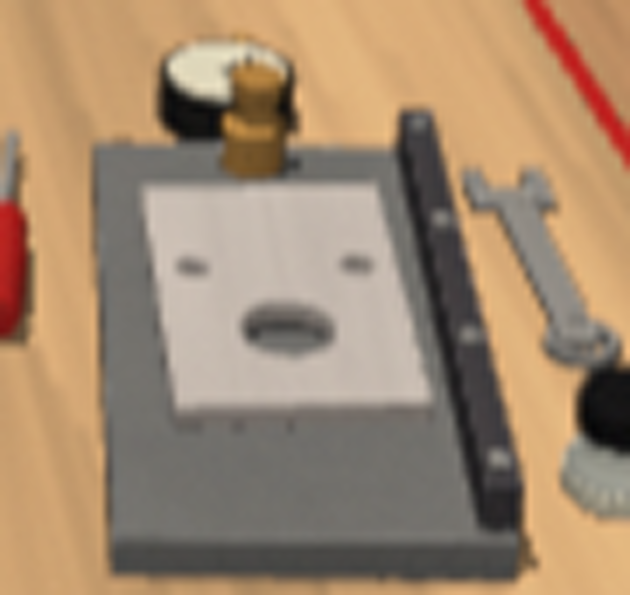

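The crop shows the slab's near corners at (43,408) and (690,493), and the fence's inner edge from (88,122) to (722,203). The plate corners are at (236,170), (566,197), (551,415) and (219,388). I fit both poses from these.

```bash
cat >> h.py <<'E'
from scipy.optimize import least_squares
def fit(c,uv,L,zs,x0):
    "planar pose: L local xy, zs world z"
    def w(p): 
        C,S=np.cos(p[2]),np.sin(p[2]); return np.c_[np.array(L)@np.array([[C,S],[-S,C]])+p[:2],zs]
    r=least_squares(lambda p:(proj(c,w(p))-uv).ravel(),x0); return r.x,r.fun.reshape(-1,2)
E
python3 - <<'E'
from h import *
c=load('t0'); px=lambda a:np.array(a)/7+[264,134]
J,r=fit(c,px([(43,408),(690,493),(88,122),(722,203)]),[(-.085,.15),(-.085,-.15),(.05,.145),(.05,-.145)],[.02,.02,.042,.042],[.5,0,0])
print(J,np.degrees(J[2]),r.round(2).tolist())
P,r=fit(c,px([(236,170),(566,197),(551,415),(219,388)]),[(.05,.075),(.05,-.075),(-.05,-.075),(-.05,.075)],[.0405,.03,.03,.0405],[.5,0,0])
print(P,np.degrees(P[2]),r.round(2).tolist())
C,S=np.cos(J[2]),np.sin(J[2]); R=np.array([[C,S],[-S,C]])
print('plate in jig',R@(P[:2]-J[:2]),np.degrees(P[2]-J[2]))
for n,l in(('valve',(0,.128)),):print(n,R.T@l+J[:2])
s=load('s0');ps=lambda a:np.array(a)/7+[315,165]
J2,r=fit(s,ps([(110,545),(95,148),(520,545)]),[(-.085,-.15),(-.085,.15),(.065,-.15)],[.02]*3,J);print('side',J2,np.degrees(J2[2]),r.round(2).tolist())
P2,r=fit(s,ps([(378,183),(433,402),(177,409),(142,184)]),[(.05,.075),(.05,-.075),(-.05,-.075),(-.05,.075)],[.0405,.03,.03,.0405],P)
print(P2,np.degrees(P2[2]),r.round(2).tolist(),R@(P2[:2]-J[:2]))
E
```

```text
[ 0.58418189 -0.00600934 -0.13614342] -7.800443471694994 [[-0.67, 0.86], [0.6, 0.92], [-0.27, -1.07], [0.34, -0.73]]
[ 0.57291657 -0.00720471 -0.07731664] -4.429917230526557 [[-0.06, -0.16], [-0.02, 0.03], [0.09, 0.04], [-0.02, 0.1]]
plate in jig [-0.01099885 -0.00271327] 3.370526241168437
valve [0.60155447 0.12080625]
side [ 0.5870043  -0.00815355 -0.14553927] -8.338786053603089 [[-0.01, -0.3], [-0.25, -0.59], [0.22, 0.65]]
[ 0.57537632 -0.00297923 -0.09126528] -5.2291154640372755 [[-0.18, 0.31], [0.2, -0.05], [-0.13, -0.56], [0.1, 0.45]] [-0.00913535  0.00180695]
```

The fence line I picked is more likely the foot of its inner face, at z = 20 mm. I refit with that and work out the targets.

```bash
cat >> h.py <<'E'
from scipy.spatial.transform import Rotation as Ro
def rm(th): C,S=np.cos(th),np.sin(th); return np.array([[C,-S],[S,C]])
def status(J,tgt=None):
    "TCP in jig mm, tool yaw rel. jig, shift in tool axes to a jig-frame target (x,y,tip z mm)"
    o=get_obs(); p=o['position']; R=Ro.from_quat(o['ee_rot']).as_matrix()
    print('t',round(float(o['clock']),2),'jig mm',((p[:2]-J[:2])@rm(J[2])*1000).round(1),'tip z',round((p[2]-tcp_to_tips)*1000,1),'yaw',np.degrees(np.arctan2(R[1,0],R[0,0])-J[2]).round(2),'tilt',R[:,2].round(3),'F jig',(rm(J[2]).T@o['ft_force'][:2]).round(1),o['ft_force'][2].round(1),'grip',round(float(o['grip_width']),2))
    if tgt is not None:
        T=np.r_[rm(J[2])@np.array(tgt[:2])/1000+J[:2],tgt[2]/1000+tcp_to_tips]; print('shift',(R.T@(T-p)*1000).round(1))
E
python3 - <<'E'
from h import *
c=load('t0'); px=lambda a:(np.array(a)+.5)/7+[263.5,133.5]
J,r=fit(c,px([(43,408),(690,493),(88,122),(722,203)]),[(-.085,.15),(-.085,-.15),(.05,.145),(.05,-.145)],[.02]*4,[.5,0,0])
print(J,np.degrees(J[2]),r.round(2).tolist())
P,r=fit(c,px([(236,170),(566,197),(551,415),(219,388)]),[(.05,.075),(.05,-.075),(-.05,-.075),(-.05,.075)],[.0405,.03,.03,.0405],[.5,0,0])
print('plate in jig',rm(J[2]).T@(P[:2]-J[:2]),np.degrees(P[2]-J[2]))
np.save('J.npy',J); status(J,(-80,10,80))
E
```

```text
[ 0.58780333 -0.00486923 -0.13592057] -7.78767493413909 [[-0.59, 0.17], [0.66, 0.21], [0.4, -0.26], [-0.47, -0.13]]
plate in jig [-0.01325406 -0.00281483] 3.362473189133141
t 0.1 jig mm [-284.3 -623.4] tip z 230.6 yaw 28.57 tilt [-0.     0.001 -1.   ] F jig [-0.   0.1] -0.2 grip 1.0
shift [ 482.3 -458.4  151.2]
```

Call:
apply_moves --rows '[{"x":28,"y":-27,"az":7.1,"gripper":1},{"x":26,"y":-30,"az":7.1,"gripper":1},{"x":23,"y":-32,"az":7.1,"gripper":1},{"x":19,"y":-35,"az":7.1,"gripper":1},{"x":16,"y":-36,"gripper":1}]'

```text
invalid input at $.rows[0]: expected keys x, y, z, ax, ay, az, gripper
```

```bash
python3 -c "
from h import *
status(np.load('J.npy'),(-84,10,80))"
```

```text
t 0.1 jig mm [-284.3 -623.4] tip z 230.6 yaw 28.57 tilt [-0.     0.001 -1.   ] F jig [-0.   0.1] -0.2 grip 1.0
shift [ 478.8 -460.3  151.2]
```

All keys are required in each row.

Call:
apply_moves --rows '[{"x":28,"y":-27,"z":0,"ax":0,"ay":0,"az":7.1,"gripper":1},{"x":26,"y":-30,"z":0,"ax":0,"ay":0,"az":7.1,"gripper":1},{"x":23,"y":-32,"z":0,"ax":0,"ay":0,"az":7.1,"gripper":1},{"x":19,"y":-35,"z":0,"ax":0,"ay":0,"az":7.1,"gripper":1},{"x":13,"y":-38,"z":0,"ax":0,"ay":0,"az":0,"gripper":1}]'

```text
clock: 0.52
position: [0.3123, -0.4085, 0.242]
ee_rot: [0.998, -0.067, -0.0, -0.0]
ft_force: [1.4, 0.3, -0.5]
grip_width: 0.297
grasp_force: 0.0
```

```bash
python3 -c "
from h import *
status(np.load('J.npy'),(-84,10,80))"
```

```text
t 0.52 jig mm [-218.2 -437.3] tip z 231.0 yaw 0.06 tilt [-0.  0. -1.] F jig [1.3 0.5] -0.5 grip 0.3
shift [ 134.7 -447.1  151. ]
```

Call:
apply_moves --rows '[{"x":11,"y":-38,"z":0,"ax":0,"ay":0,"az":0,"gripper":1},{"x":11,"y":-38,"z":0,"ax":0,"ay":0,"az":0,"gripper":1},{"x":11,"y":-38,"z":0,"ax":0,"ay":0,"az":0,"gripper":1},{"x":11,"y":-38,"z":0,"ax":0,"ay":0,"az":0,"gripper":1},{"x":11,"y":-38,"z":0,"ax":0,"ay":0,"az":0,"gripper":1}]'

```text
clock: 0.93
position: [0.3906, -0.2268, 0.2422]
ee_rot: [0.998, -0.063, -0.0, 0.0]
ft_force: [0.9, 0.0, 0.4]
grip_width: -0.003
grasp_force: 0.0
```

Call:
apply_moves --rows '[{"x":11,"y":-38,"z":10,"ax":0,"ay":0,"az":0,"gripper":1},{"x":11,"y":-38,"z":15,"ax":0,"ay":0,"az":0,"gripper":1},{"x":11,"y":-38,"z":15,"ax":0,"ay":0,"az":0,"gripper":1},{"x":11,"y":-38,"z":15,"ax":0,"ay":0,"az":0,"gripper":1},{"x":11,"y":-38,"z":15,"ax":0,"ay":0,"az":0,"gripper":1}]'

```text
clock: 1.35
position: [0.4683, -0.0476, 0.1727]
ee_rot: [0.998, -0.064, 0.0, 0.0]
ft_force: [1.5, -0.3, 0.6]
grip_width: -0.001
grasp_force: 0.0
```

Call:
apply_moves --rows '[{"x":5,"y":-20,"z":20,"ax":0,"ay":0,"az":0,"gripper":1},{"x":0,"y":0,"z":20,"ax":0,"ay":0,"az":0,"gripper":1},{"x":0,"y":0,"z":0,"ax":0,"ay":0,"az":0,"gripper":1}]'

```text
clock: 1.6
position: [0.4735, -0.0287, 0.1297]
ee_rot: [0.998, -0.062, -0.003, -0.0]
ft_force: [-1.0, -0.3, -1.0]
grip_width: -0.002
grasp_force: 0.0
```

```bash
python3 -c "
from h import *
status(np.load('J.npy'),(-84,10,25))
snap('side','s1');crop('s1',280,120,150,150,4,'s1c')"
```

```text
t 1.6 jig mm [-110.   -39.1] tip z 118.7 yaw 0.7 tilt [-0.006  0.001 -1.   ] F jig [-0.9 -0.4] -1.0 grip -0.0
shift [ 27.1 -48.7  93.6]
```

View pics/s1c.png

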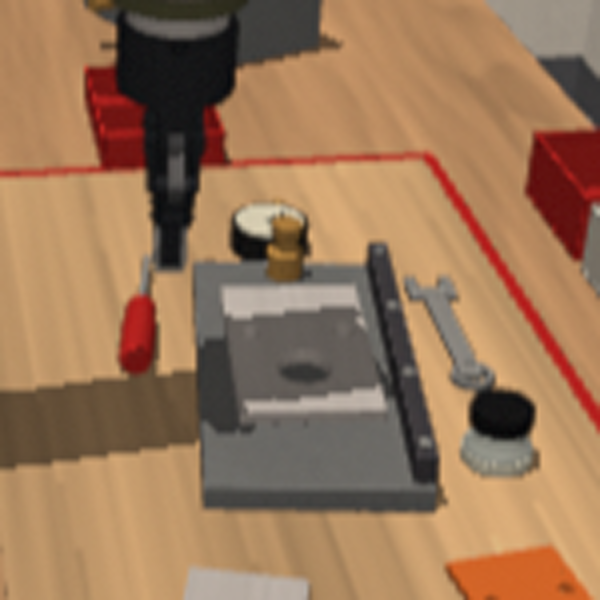

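The finger is closed above the robot's side of the slab at (170,265), and the plate is unmoved. I bring it down beside the near edge.

Call:
apply_moves --rows '[{"x":12,"y":-26,"z":20,"ax":0,"ay":0,"az":0,"gripper":1},{"x":13,"y":-26,"z":25,"ax":0,"ay":0,"az":-0.6,"gripper":1},{"x":0,"y":0,"z":20,"ax":0,"ay":0,"az":0,"gripper":1},{"x":0,"y":0,"z":0,"ax":0,"ay":0,"az":0,"gripper":1},{"x":0,"y":0,"z":0,"ax":0,"ay":0,"az":0,"gripper":1}]'

```text
clock: 2.07
position: [0.5067, 0.017, 0.0687]
ee_rot: [0.998, -0.059, -0.001, 0.0]
ft_force: [0.5, 0.5, 0.2]
grip_width: 0.001
grasp_force: 0.0
```

```bash
python3 -c "
from h import *
status(np.load('J.npy'),(-85,15,26))"
```

```text
t 2.07 jig mm [-83.3  10.6] tip z 57.7 yaw 1.04 tilt [-0.001 -0.001 -1.   ] F jig [0.4 0.6] 0.2 grip 0.0
shift [-1.5 -4.4 31.7]
```

Call:
apply_moves --rows '[{"x":-2,"y":-4,"z":15,"ax":0,"ay":0,"az":1,"gripper":1},{"x":0,"y":0,"z":12,"ax":0,"ay":0,"az":0,"gripper":1},{"x":0,"y":0,"z":5,"ax":0,"ay":0,"az":0,"gripper":1},{"x":0,"y":0,"z":0,"ax":0,"ay":0,"az":0,"gripper":1},{"x":0,"y":0,"z":0,"ax":0,"ay":0,"az":0,"gripper":1}]'

```text
clock: 2.48
position: [0.5057, 0.0217, 0.0369]
ee_rot: [0.998, -0.067, 0.0, 0.0]
ft_force: [-0.4, -0.8, 0.5]
grip_width: 0.002
grasp_force: 0.0
```

Call:
apply_moves --rows '[{"x":3,"y":0,"z":0,"ax":0,"ay":0,"az":0,"gripper":1},{"x":3,"y":0,"z":0,"ax":0,"ay":0,"az":0,"gripper":1},{"x":3,"y":0,"z":0,"ax":0,"ay":0,"az":0,"gripper":1},{"x":2,"y":0,"z":0,"ax":0,"ay":0,"az":0,"gripper":1},{"x":0,"y":0,"z":0,"ax":0,"ay":0,"az":0,"gripper":1}]'

```text
clock: 2.9
position: [0.5168, 0.021, 0.0364]
ee_rot: [0.998, -0.067, 0.0, -0.0]
ft_force: [-0.8, -0.4, 0.0]
grip_width: -0.002
grasp_force: 0.0
```

```bash
python3 -c "
from h import *
status(np.load('J.npy'),(-61,15,25))"
```

```text
t 2.9 jig mm [-73.8  16. ] tip z 25.4 yaw 0.12 tilt [ 0.  0. -1.] F jig [-0.7 -0.5] 0.0 grip -0.0
shift [12.8  1.   0.4]
```

Call:
apply_moves --rows '[{"x":2,"y":0,"z":0,"ax":0,"ay":0,"az":0,"gripper":1},{"x":2,"y":0,"z":0,"ax":0,"ay":0,"az":0,"gripper":1},{"x":2,"y":0,"z":0,"ax":0,"ay":0,"az":0,"gripper":1},{"x":0,"y":0,"z":0,"ax":0,"ay":0,"az":0,"gripper":1}]'

```text
clock: 3.23
position: [0.5227, 0.0202, 0.0363]
ee_rot: [0.998, -0.067, 0.0, -0.0]
ft_force: [-1.3, 0.2, 0.2]
grip_width: -0.003
grasp_force: 0.7
```

Call:
apply_moves --rows '[{"x":1,"y":0,"z":0,"ax":0,"ay":0,"az":0,"gripper":1},{"x":1,"y":0,"z":0,"ax":0,"ay":0,"az":0,"gripper":1},{"x":1,"y":0,"z":0,"ax":0,"ay":0,"az":0,"gripper":1},{"x":0,"y":0,"z":0,"ax":0,"ay":0,"az":0,"gripper":1}]'

```text
clock: 3.57
position: [0.5254, 0.0197, 0.0362]
ee_rot: [0.998, -0.067, 0.0, 0.0]
ft_force: [-2.7, 0.2, 0.6]
grip_width: 0.004
grasp_force: 1.1
```

Call:
apply_moves --rows '[{"x":1,"y":0,"z":0,"ax":0,"ay":0,"az":0,"gripper":1},{"x":1,"y":0,"z":0,"ax":0,"ay":0,"az":0,"gripper":1},{"x":0,"y":0,"z":0,"ax":0,"ay":0,"az":0,"gripper":1}]'

```text
clock: 3.82
position: [0.5272, 0.0194, 0.0362]
ee_rot: [0.998, -0.067, -0.0, 0.0]
ft_force: [-2.5, -0.1, 0.2]
grip_width: -0.002
grasp_force: 1.5
```

```bash
python3 -c "
from h import *
status(np.load('J.npy'),(-61,15,25))"
```

```text
t 3.82 jig mm [-63.3  15.8] tip z 25.2 yaw 0.12 tilt [-0. -0. -1.] F jig [-2.4 -0.4] 0.2 grip -0.0
shift [2.3 0.8 0.2]
```

Call:
apply_moves --rows '[{"x":1,"y":0,"z":0,"ax":0,"ay":0,"az":0,"gripper":1},{"x":1,"y":0,"z":0,"ax":0,"ay":0,"az":0,"gripper":1},{"x":0,"y":0,"z":0,"ax":0,"ay":0,"az":0,"gripper":1}]'

```text
clock: 4.07
position: [0.5275, 0.0193, 0.0359]
ee_rot: [0.998, -0.067, -0.002, 0.0]
ft_force: [-12.4, 1.2, 7.9]
grip_width: 0.001
grasp_force: 5.8
```

Call:
apply_moves --rows '[{"x":1,"y":0,"z":0,"ax":0,"ay":0,"az":0,"gripper":1},{"x":1,"y":0,"z":0,"ax":0,"ay":0,"az":0,"gripper":1},{"x":0,"y":0,"z":0,"ax":0,"ay":0,"az":0,"gripper":1}]'

```text
clock: 4.32
position: [0.5277, 0.0192, 0.0356]
ee_rot: [0.998, -0.067, -0.004, 0.001]
ft_force: [-20.1, 1.5, 16.1]
grip_width: 0.002
grasp_force: 10.2
```

```bash
python3 -c "
from h import *
status(np.load('J.npy'),(-61,15,25))
snap('side','s2');crop('s2',315,165,90,85,7,'s2c')"
```

```text
t 4.32 jig mm [-62.8  15.7] tip z 24.6 yaw 0.14 tilt [-0.008 -0.001 -1.   ] F jig [-20.1  -1.3] 16.1 grip 0.0
shift [ 1.8  0.7 -0.4]
```

View pics/s2c.png

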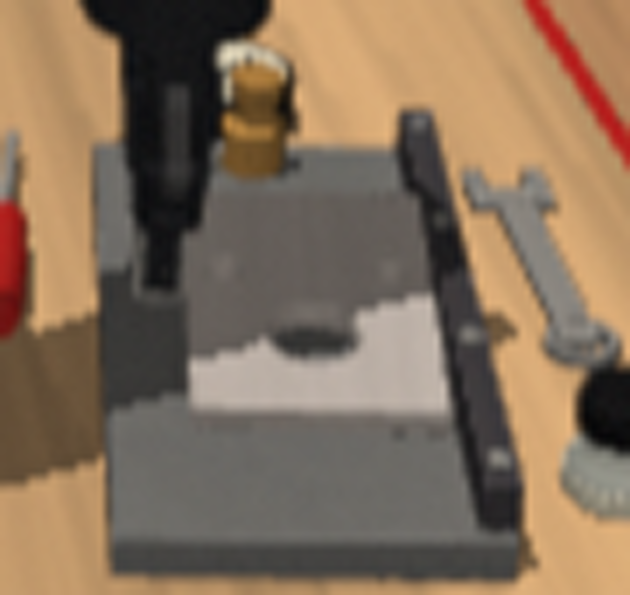

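The plate's right edge now lies along the fence from (425,195) to (452,410), with 20 N showing firm contact. I back off, rise and go round behind the back edge.

Call:
apply_moves --rows '[{"x":-6,"y":0,"z":0,"ax":0,"ay":0,"az":0,"gripper":1},{"x":-8,"y":0,"z":0,"ax":0,"ay":0,"az":0,"gripper":1},{"x":0,"y":0,"z":-25,"ax":0,"ay":0,"az":0,"gripper":1},{"x":0,"y":0,"z":-25,"ax":0,"ay":0,"az":0,"gripper":1},{"x":0,"y":30,"z":0,"ax":0,"ay":0,"az":0,"gripper":1}]'

```text
clock: 4.78
position: [0.5166, -0.0033, 0.0911]
ee_rot: [0.998, -0.063, 0.004, -0.001]
ft_force: [1.6, 0.7, -0.0]
grip_width: -0.003
grasp_force: 0.0
```

Call:
apply_moves --rows '[{"x":10,"y":38,"z":0,"ax":0,"ay":0,"az":0,"gripper":1},{"x":30,"y":28,"z":0,"ax":0,"ay":0,"az":0,"gripper":1},{"x":30,"y":28,"z":0,"ax":0,"ay":0,"az":0,"gripper":1},{"x":2,"y":0,"z":0,"ax":0,"ay":0,"az":0,"gripper":1},{"x":0,"y":0,"z":0,"ax":0,"ay":0,"az":0,"gripper":1}]'

```text
clock: 5.2
position: [0.5732, -0.1142, 0.0861]
ee_rot: [0.998, -0.069, 0.001, 0.0]
ft_force: [-0.5, 0.9, -0.7]
grip_width: -0.002
grasp_force: 0.0
```

```bash
python3 -c "
from h import *
status(np.load('J.npy'),(-2,-108,23.5))
snap('top','t3');crop('t3',264,134,112,80,7,'t3c')"
```

```text
t 5.2 jig mm [   0.4 -110.3] tip z 75.1 yaw -0.11 tilt [ 0.002 -0.    -1.   ] F jig [-0.6  0.8] -0.7 grip -0.0
shift [-2.5 -2.3 51.6]
```

View pics/t3c.png

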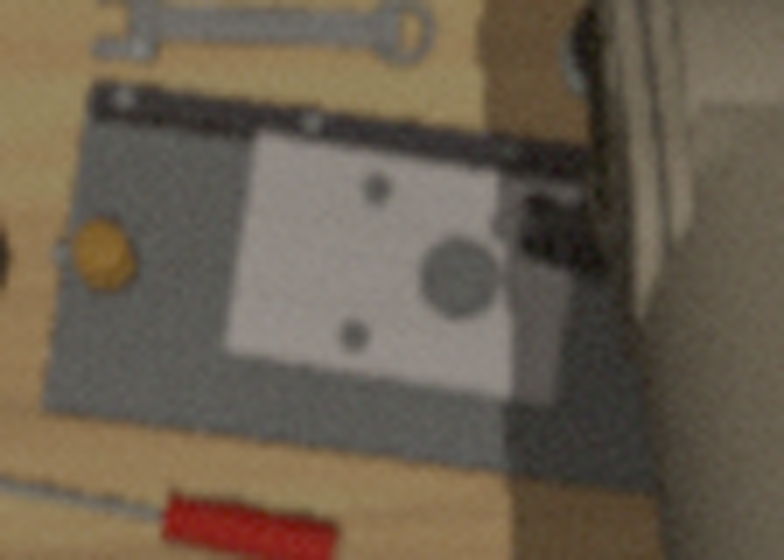

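The plate is flush along the fence, with near corners at (227,350) and (553,405) in the crop. I descend behind the back edge.

Call:
apply_moves --rows '[{"x":-2,"y":0,"z":20,"ax":0,"ay":0,"az":0,"gripper":1},{"x":0,"y":0,"z":20,"ax":0,"ay":0,"az":0,"gripper":1},{"x":0,"y":0,"z":11,"ax":0,"ay":0,"az":0,"gripper":1},{"x":0,"y":0,"z":0,"ax":0,"ay":0,"az":0,"gripper":1},{"x":0,"y":0,"z":0,"ax":0,"ay":0,"az":0,"gripper":1}]'

```text
clock: 5.67
position: [0.5699, -0.1106, 0.0354]
ee_rot: [0.998, -0.066, -0.0, -0.0]
ft_force: [1.2, 0.2, 0.4]
grip_width: 0.002
grasp_force: 0.0
```

```bash
python3 -c "
from h import *
J=np.load('J.npy');status(J,(-2,-90,23.5))
c=load('t3')
for p,z in(((227,350),.04),((553,405),.03),((258,130),.04)):
    w=ray(c,(np.array(p)+.5)/7+[263.5,133.5],z); print(((w[:2]-J[:2])@rm(J[2])*1000).round(1))
"
```

```text
t 5.67 jig mm [  -3.4 -107.2] tip z 24.4 yaw 0.18 tilt [-0.  0. -1.] F jig [1.1 0.4] 0.4 grip 0.0
shift [  1.5 -17.2   0.9]
[-49.7  67.9]
[-54.1 -80.7]
[51.3 67.4]
```

Call:
apply_moves --rows '[{"x":1,"y":-3,"z":0,"ax":0,"ay":0,"az":0,"gripper":1},{"x":1,"y":-3,"z":0,"ax":0,"ay":0,"az":0,"gripper":1},{"x":0,"y":-3,"z":0,"ax":0,"ay":0,"az":0,"gripper":1},{"x":0,"y":-3,"z":0,"ax":0,"ay":0,"az":0,"gripper":1}]'

```text
clock: 6.0
position: [0.5743, -0.0993, 0.036]
ee_rot: [0.998, -0.067, 0.001, 0.0]
ft_force: [0.1, -0.6, 0.7]
grip_width: -0.001
grasp_force: 0.0
```

Call:
apply_moves --rows '[{"x":0,"y":-2,"z":0,"ax":0,"ay":0,"az":0,"gripper":1},{"x":0,"y":-2,"z":0,"ax":0,"ay":0,"az":0,"gripper":1},{"x":0,"y":-2,"z":0,"ax":0,"ay":0,"az":0,"gripper":1},{"x":0,"y":-2,"z":0,"ax":0,"ay":0,"az":0,"gripper":1}]'

```text
clock: 6.33
position: [0.5749, -0.0917, 0.0353]
ee_rot: [0.998, -0.067, 0.0, 0.0]
ft_force: [0.3, 0.2, -0.1]
grip_width: -0.002
grasp_force: 0.0
```

Call:
apply_moves --rows '[{"x":0,"y":-2,"z":0,"ax":0,"ay":0,"az":0,"gripper":1},{"x":0,"y":-2,"z":0,"ax":0,"ay":0,"az":0,"gripper":1},{"x":0,"y":-2,"z":0,"ax":0,"ay":0,"az":0,"gripper":1}]'

```text
clock: 6.58
position: [0.5756, -0.0865, 0.0352]
ee_rot: [0.998, -0.067, 0.0, 0.0]
ft_force: [-0.1, -2.7, 0.7]
grip_width: -0.0
grasp_force: 1.4
```

```bash
python3 -c "
from h import *
J=np.load('J.npy');status(J,(-2,-67,23.5))"
```

```text
t 6.58 jig mm [ -1.  -82.6] tip z 24.2 yaw 0.08 tilt [-0.    -0.001 -1.   ] F jig [ 0.3 -2.7] 0.7 grip -0.0
shift [ -0.9 -15.6   0.7]
```

Call:
apply_moves --rows '[{"x":0,"y":-2,"z":0,"ax":0,"ay":0,"az":0,"gripper":1},{"x":0,"y":-2,"z":0,"ax":0,"ay":0,"az":0,"gripper":1},{"x":0,"y":-2,"z":0,"ax":0,"ay":0,"az":0,"gripper":1},{"x":0,"y":-2,"z":0,"ax":0,"ay":0,"az":0,"gripper":1}]'

```text
clock: 6.92
position: [0.5767, -0.078, 0.0352]
ee_rot: [0.998, -0.067, -0.0, 0.0]
ft_force: [-0.0, -3.1, 0.6]
grip_width: -0.004
grasp_force: 1.4
```

Call:
apply_moves --rows '[{"x":0,"y":-2,"z":0,"ax":0,"ay":0,"az":0,"gripper":1},{"x":0,"y":-2,"z":0,"ax":0,"ay":0,"az":0,"gripper":1},{"x":0,"y":-2,"z":0,"ax":0,"ay":0,"az":0,"gripper":1}]'

```text
clock: 7.17
position: [0.5775, -0.0719, 0.0352]
ee_rot: [0.998, -0.067, -0.0, 0.0]
ft_force: [-0.2, -3.3, 0.4]
grip_width: -0.003
grasp_force: 1.4
```

```bash
python3 -c "
from h import *
J=np.load('J.npy');status(J,(-2,-60,23.5))
snap('side','s4');crop('s4',315,165,90,85,7,'s4c')"
```

```text
t 7.17 jig mm [ -1.1 -67.8] tip z 24.2 yaw 0.12 tilt [-0. -0. -1.] F jig [ 0.2 -3.3] 0.4 grip -0.0
shift [-0.8 -7.8  0.7]
```

View pics/s4c.png

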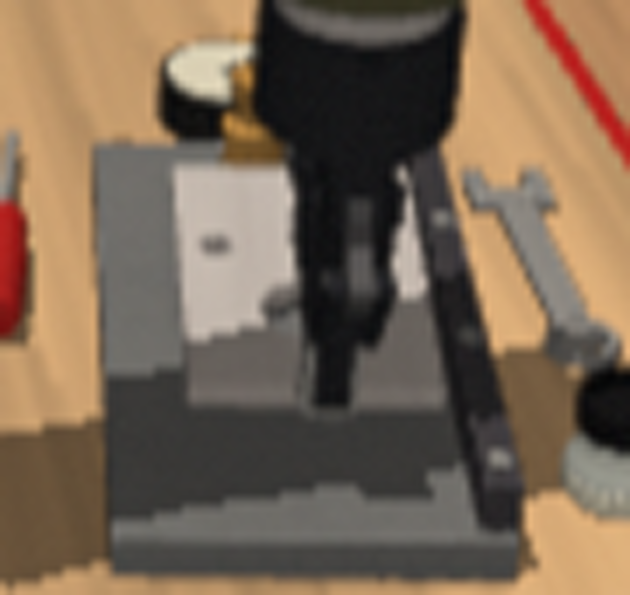

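The plate is sliding along the fence and still square, with hole_near at (215,243) and the finger on the back edge at (332,405). I keep pushing.

Call:
apply_moves --rows '[{"x":0,"y":-2,"z":0,"ax":0,"ay":0,"az":0,"gripper":1},{"x":0,"y":-2,"z":0,"ax":0,"ay":0,"az":0,"gripper":1},{"x":0,"y":-1,"z":0,"ax":0,"ay":0,"az":0,"gripper":1},{"x":0,"y":0,"z":0,"ax":0,"ay":0,"az":0,"gripper":1}]'

```text
clock: 7.55
position: [0.5782, -0.0664, 0.0353]
ee_rot: [0.998, -0.067, 0.0, -0.0]
ft_force: [0.1, -0.7, -0.2]
grip_width: 0.001
grasp_force: 0.5
```

Call:
apply_moves --rows '[{"x":0,"y":-1,"z":0,"ax":0,"ay":0,"az":0,"gripper":1},{"x":0,"y":-1,"z":0,"ax":0,"ay":0,"az":0,"gripper":1},{"x":0,"y":0,"z":0,"ax":0,"ay":0,"az":0,"gripper":1}]'

```text
clock: 7.8
position: [0.5785, -0.0647, 0.0353]
ee_rot: [0.998, -0.067, 0.0, -0.0]
ft_force: [-0.3, -0.3, 0.1]
grip_width: -0.001
grasp_force: 0.0
```

Call:
apply_moves --rows '[{"x":0,"y":-1,"z":0,"ax":0,"ay":0,"az":0,"gripper":1},{"x":0,"y":-1,"z":0,"ax":0,"ay":0,"az":0,"gripper":1},{"x":0,"y":0,"z":0,"ax":0,"ay":0,"az":0,"gripper":1}]'

```text
clock: 8.05
position: [0.5788, -0.0624, 0.0353]
ee_rot: [0.998, -0.067, 0.0, -0.0]
ft_force: [-0.7, -0.4, -0.6]
grip_width: 0.002
grasp_force: 0.0
```

The force has vanished, so the plate has probably dropped. I check.

```bash
python3 -c "
from h import *
J=np.load('J.npy');status(J)
snap('side','s5');snap('top','t5');a=load('s5')['color'][165:250,315:405,::-1];b=load('t5')['color'][134:214,264:354,::-1]
r=lambda i:cv2.resize(i,(400,int(i.shape[0]*400/90)),interpolation=cv2.INTER_CUBIC)
cv2.imwrite('pics/m5.png',np.hstack([r(a)[:350],r(b)[:350]]))"
```

```text
t 8.05 jig mm [ -1.1 -58.2] tip z 24.3 yaw 0.16 tilt [ 0.  0. -1.] F jig [-0.7 -0.5] -0.6 grip 0.0
```

View pics/m5.png

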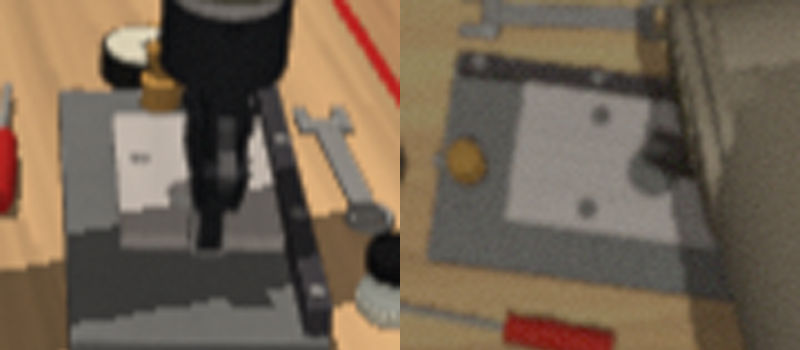

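The holes look close to the pins, but I can't tell from this view. A gentle further push should meet the pins' stop.

Call:
apply_moves --rows '[{"x":0,"y":-1,"z":0,"ax":0,"ay":0,"az":0,"gripper":1},{"x":0,"y":-1,"z":0,"ax":0,"ay":0,"az":0,"gripper":1},{"x":0,"y":0,"z":0,"ax":0,"ay":0,"az":0,"gripper":1}]'

```text
clock: 8.4
position: [0.579, -0.0614, 0.0352]
ee_rot: [0.998, -0.067, 0.0, 0.0]
ft_force: [0.2, -1.7, 0.0]
grip_width: 0.001
grasp_force: 0.8
```

Call:
apply_moves --rows '[{"x":0,"y":-1,"z":0,"ax":0,"ay":0,"az":0,"gripper":1},{"x":0,"y":0,"z":0,"ax":0,"ay":0,"az":0,"gripper":1}]'

```text
clock: 8.57
position: [0.5791, -0.0605, 0.0353]
ee_rot: [0.998, -0.067, 0.0, 0.0]
ft_force: [0.2, -3.0, 0.2]
grip_width: -0.004
grasp_force: 1.4
```

Call:
apply_moves --rows '[{"x":0,"y":-1,"z":0,"ax":0,"ay":0,"az":0,"gripper":1},{"x":0,"y":0,"z":0,"ax":0,"ay":0,"az":0,"gripper":1}]'

```text
clock: 8.73
position: [0.5793, -0.0602, 0.0353]
ee_rot: [0.998, -0.067, 0.0, 0.001]
ft_force: [0.3, -4.8, -0.8]
grip_width: 0.002
grasp_force: 2.5
```

Call:
apply_moves --rows '[{"x":0,"y":-1,"z":0,"ax":0,"ay":0,"az":0,"gripper":1},{"x":0,"y":0,"z":0,"ax":0,"ay":0,"az":0,"gripper":1}]'

```text
clock: 8.9
position: [0.5794, -0.06, 0.0353]
ee_rot: [0.998, -0.068, 0.0, 0.001]
ft_force: [-0.8, -6.8, -0.1]
grip_width: 0.003
grasp_force: 3.7
```

```bash
python3 -c "
from h import *
J=np.load('J.npy');status(J)"
```

```text
t 8.9 jig mm [ -0.9 -55.8] tip z 24.3 yaw 0.03 tilt [ 0.    -0.002 -1.   ] F jig [ 0.1 -6.8] -0.1 grip 0.0
```

The pins stop it: the force rises with no travel. I back off, rise and move clear to look.

Call:
apply_moves --rows '[{"x":0,"y":8,"z":0,"ax":0,"ay":0,"az":0,"gripper":1},{"x":0,"y":12,"z":0,"ax":0,"ay":0,"az":0,"gripper":1},{"x":0,"y":10,"z":-30,"ax":0,"ay":0,"az":0,"gripper":1},{"x":0,"y":10,"z":-38,"ax":0,"ay":0,"az":0,"gripper":1},{"x":0,"y":10,"z":-38,"ax":0,"ay":0,"az":0,"gripper":1}]'

```text
clock: 9.32
position: [0.5717, -0.1084, 0.1419]
ee_rot: [0.998, -0.067, -0.001, -0.001]
ft_force: [2.0, -1.1, -0.1]
grip_width: 0.0
grasp_force: 0.0
```

Call:
apply_moves --rows '[{"x":-15,"y":38,"z":-5,"ax":0,"ay":0,"az":0,"gripper":1},{"x":-15,"y":38,"z":-5,"ax":0,"ay":0,"az":0,"gripper":1},{"x":-15,"y":38,"z":-5,"ax":0,"ay":0,"az":0,"gripper":1},{"x":-15,"y":38,"z":0,"ax":0,"ay":0,"az":0,"gripper":1},{"x":-15,"y":38,"z":0,"ax":0,"ay":0,"az":0,"gripper":1}]'

```text
clock: 9.73
position: [0.4717, -0.2879, 0.1569]
ee_rot: [0.998, -0.067, 0.001, 0.0]
ft_force: [0.7, -0.5, -0.5]
grip_width: 0.002
grasp_force: 0.0
```

Call:
apply_moves --rows '[{"x":-15,"y":38,"z":0,"ax":0,"ay":0,"az":0,"gripper":1},{"x":-15,"y":38,"z":0,"ax":0,"ay":0,"az":0,"gripper":1},{"x":-15,"y":38,"z":0,"ax":0,"ay":0,"az":0,"gripper":1},{"x":-15,"y":38,"z":0,"ax":0,"ay":0,"az":0,"gripper":1},{"x":0,"y":0,"z":0,"ax":0,"ay":0,"az":0,"gripper":1}]'

```text
clock: 10.15
position: [0.3863, -0.437, 0.156]
ee_rot: [0.997, -0.072, -0.001, 0.002]
ft_force: [-1.4, -0.7, -0.4]
grip_width: 0.001
grasp_force: 0.0
```

```bash
python3 -c "
from h import *
J=np.load('J.npy');status(J)
snap('side','s6');snap('top','t6');a=load('s6')['color'][165:250,315:405,::-1];b=load('t6')['color'][134:214,270:380,::-1]
r=lambda i:cv2.resize(i,(400,int(i.shape[0]*400/i.shape[1])),interpolation=cv2.INTER_CUBIC)
cv2.imwrite('pics/m6.png',np.hstack([r(a)[:290],r(b)[:290]]))"
```

```text
t 10.15 jig mm [-141.1 -455.4] tip z 145.0 yaw -0.53 tilt [-0.002 -0.003 -1.   ] F jig [-1.2 -0.9] -0.4 grip 0.0
```

View pics/m6.png

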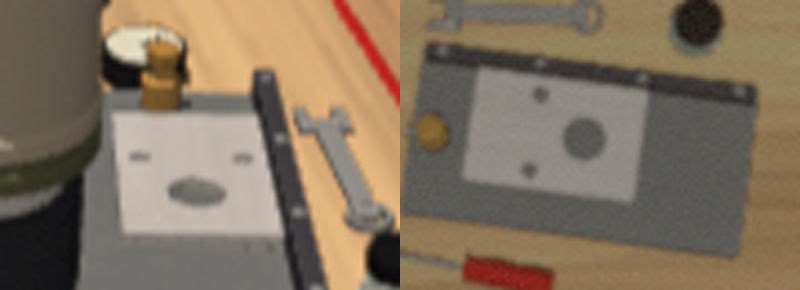

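The left panel shows the plate's front corners at (112,112) and (255,112), its holes at (139,157) and (243,158), and its back near corner at (123,235). I compare these with the expected flat seated pose and a still-tilted one.

```bash
python3 -c "
from h import *
J=np.load('J.npy')
L=np.array([(-.05,.075),(.05,.075),(-.034,.018),(.034,.018),(-.05,-.075),(.05,-.075)])
s=(np.array([(112,112),(255,112),(139,157),(243,158),(123,235),(283,235)])+.5)*90/400+[314.5,164.5]
t=(np.array([(478,66),(529,170),(540,95),(463,180),(648,92),(633,202)])-[400,0]+.5)*110/400+[269.5,133.5]
Lt=np.array([(.05,.075),(-.034,.018),(.034,.018),(-.05,.075),(.05,-.075),(-.05,-.075)])
for nm,k in(('flat',0),('tilt',.07)):
  for f,uv,l in(('s6',s,L),('t6',t,Lt)):
    p,r=fit(load(f),uv,l,.03+k*(l[:,1]+.075),[.58,0,-.13])
    print(nm,f,'plate in jig mm',((p[:2]-J[:2])@rm(J[2])*1000).round(1),np.degrees(p[2]-J[2]).round(2),'rms',np.sqrt((r**2).mean()).round(2))
"
```

```text
flat s6 plate in jig mm [-1.9 27. ] -0.03 rms 0.32
flat t6 plate in jig mm [-1.  22.6] -0.45 rms 0.21
tilt s6 plate in jig mm [-3.  18.5] 0.16 rms 0.84
tilt t6 plate in jig mm [-1.9 22.2] -0.01 rms 0.23
```

Both views fit a flat, seated plate: y is about 22.6 mm against an expected 22, and the side view clearly favours flat over tilted.

```bash
python3 -c "
from workcell import *
print(hand_in())"
```

```text
the job is handed in; nothing more can be done
None
```

The plate was nudged square to the fence and pushed along until the pins stopped it; the last pictures fit it lying flat with both holes over the pins. The arm was clear and nothing else was touched when I handed in, at about 10 s of the 48 s allowed.

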